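# Charge the test roaster behind its bifold screen door

## Robot

A 6-joint arm with a two-finger parallel gripper is mounted at the origin on the work surface. World frame = base frame: x ahead of the robot, y to its left, z up, the work surface at z = 0. Lengths are in mm, angles in rad, forces in N, time in s.
With the tool pointing down it reaches from about 350 to 875 mm from the base axis. Payload 15.5 kg.
Tool frame: the origin (TCP) lies on the centre line of the jaws, within the pads' length; the fingertips stand 19 mm ahead of it and the grasp point (between the pads) is the TCP (r.tip_extent is the distance from the TCP to the fingertips, in mm); z points along the fingers, y is the direction in which the jaws open and shut (so a half turn about z gives the same grasp; the last joint's range is limited). The gripper opens to 85 mm and grips with 20 to 120 N. Pads are 22 mm wide; open, the fingers measure 114 mm over their backs; the gripper's body (76 mm by 85 mm) begins 54 mm behind the grasp point. The pads swing forward as they close: fully open they stand 13 mm farther back than shut.
Start: joints at [1.036, 0.494, 1.345, -0, 1.302, -0.096], TCP at [266.095, 565.527, 250.277] pointing down, gripper open.
Joint ranges: [-2.91, 2.91], [-0.82, 2.16], [0.22, 2.67], [-1.22, 4.37], [0.12, 2.79], [-3.08, 3.08]. Speed limits (rad/s): [1.89, 1.89, 2.57, 3.01, 3.01, 3.01].

## Interface

Orientations are given as a rotation vector (axis times angle).
In Python, from plant import r gives the robot as it stands. Calls block until the motion is done:
- r.reach(position, orientation): joint-space move of the TCP to a pose.
- r.move_straight(position, max_speed=150, rotation=None): straight line of the TCP; rotation=None keeps the orientation; max_speed is the mean speed in mm/s.
- r.move_j(angles): joint-space move.
- r.move_gripper(opening, strength=None): opening from 0.0 (shut) to 1.0 (fully open); strength is the grip in N (None keeps the last); returns when the fingers have stopped.
- r.dwell(seconds).
- r.solve_ik(position, orientation): joint angles nearest the present ones, or None.
- r.get_state(): the state.
- r.grab_frame(name): name is "side" or "top"; returns (picture, depth): 420x560x3 uint8, red, green, blue; 420x560 float32, mm along the optical axis (not along the pixel's ray), 0 where there is no reading.
- r.camera_model(name): a dict with "mtx" (3x3 intrinsics, pixels), "k1" (the pictures are not rectified: a ray, as slopes to the right and down, at radius r is drawn at 1 + k1 r^2 times it, then the intrinsics apply), "rvec" (rotation vector, rad) and "tvec" (3), from world to camera coordinates, as OpenCV has them. Camera axes: x right, y down, z forward; pixel columns grow to the right and rows downward; lengths in mm; the calibration is good to about 2 mm. A picture is of the moment at which its call begins. camera_model takes no time and is no camera call.
A pose or a line that the arm cannot do raises r.MotionError and nothing moves.
- r.hand_in(): hands the job in, once; it reports no verdict.
The state is a dict: "t": time; "joints": joint angles; "joint_vel": joint speeds; "effort": joint torques, N m; "position": TCP position; "ee_rot": TCP orientation; "wrist_force": force on the tool from outside, world axes, zero at the start; "torque": the same for the moment, N m; "finger_gap": opening from 0.0 (shut) to 1.0 (fully open).
Only numpy, scipy, OpenCV 4.12 (cv2) and the standard library are available. Lean on these libraries where they do the work, as an engineer would, in place of code of your own. Each camera call takes 0.05 s, during which the arm holds its last target. There are 200 camera calls.

## Task

Get the test roaster ready for a run: fold its bifold screen door fully open, pull the spring plunger to free the sample tray and draw the tray all the way out until the plunger snaps into its front slot, then stand every roasting canister on the counter upright in a tray pocket, one to a pocket. Then pull the plunger again and push the tray fully home until the plunger snaps in, and shut the screen door. Leave everything else on the counter where it is.

Things in the scene. Friction and masses are not known exactly. Their poses are not given: they have to be found in the camera images.
- roaster: test roaster fixed to the counter, 0.4 m wide; origin on the counter at the middle of its doorway, in the shut door's plane, x into the machine, y left, z up. Guard open above: screens at y +-194 mm, 178 mm high; burner head over x 135 to 335, z 118 to 172 mm. Base plate 14 mm thick: x -30 to 350, y +-200 mm, with a landing in front (x -215 to -30, y -60 to 120 mm)
- door (a joint): angle (rad) of the first bifold panel about the right jamb: 0 shut (starts shut or ajar up to 0.12), grows as the fold comes out to the robot, stop at 1.45. Two panels 170 mm wide, 12 mm thick, z 22 to 178 mm; the second is hinged to the first (the fold) and its free edge runs in a track along the doorway, so it turns the same angle the other way. Stays where left; 1 to 3 N at the handle
- door_pivot (a point): point on the vertical axis of the first panel at the right jamb (roaster frame 0, -170 mm), 150 mm above the counter
- door_handle (a point): point on the door's pull, 150 mm above the counter: a vertical round bar 10 mm thick, z 102 to 172 mm, on the outer face of the second panel, 30 mm from the fold, 40 mm before the panel's middle plane, with a leg to the panel at each end. It can be pinched from above. Its x axis points to the panel, y along the panel away from the fold
- tray (a joint): travel (m) of the sample tray out of the machine, along -x of the roaster: 0 home, stop at 0.240 fully out; the shut door stands in its way. Friction 1.5 N; locked by the plunger at 0 and at 0.240
- tray_front (a point): point of the tray on the plunger's axis, level with its pocket floors (24 mm above the counter), axes as the roaster's; moves with the tray (roaster x 55, y 30 mm when home). The centres of the four square pockets are at x 110 and 190, y -40 and 40 mm from it, each 76 x 76 mm inside, walls 4 mm thick and 16 mm high. Home, they are under the burner head; fully out, in and before the doorway
- plunger (a joint): lift (m) of the spring index plunger: 0 pin seated in a slot of the base plate (tray locked), 0.009 pin riding on the plate, stop at 0.016. The spring pushes it down with 5 N (seated) to 9 N (stop). Hold it lifted over 9 mm to move the tray off a slot; let go at either end of the travel it snaps into the slot there
- plunger_knob (a point): middle of the plunger's black round knob, 24 mm in diameter, 22 mm high, axis vertical, on a pillar at the front of the tray, 112 mm above the counter when seated. Pull it up; the same knob draws the tray out and pushes it in. Moves with the tray
- can1: closed roasting canister of perforated steel, an upright cylinder 46 mm in diameter and 42 mm tall with a darker screw cap 36 mm in diameter and 10 mm high on top (52 mm in all), 110 to 225 g; origin at the centre of its underside, z up. Two, three or four of the canisters can1 to can4 are present
- can2: closed roasting canister of perforated steel, an upright cylinder 46 mm in diameter and 42 mm tall with a darker screw cap 36 mm in diameter and 10 mm high on top (52 mm in all), 110 to 225 g; origin at the centre of its underside, z up. Two, three or four of the canisters can1 to can4 are present
- can3: closed roasting canister of perforated steel, an upright cylinder 46 mm in diameter and 42 mm tall with a darker screw cap 36 mm in diameter and 10 mm high on top (52 mm in all), 110 to 225 g; origin at the centre of its underside, z up. Two, three or four of the canisters can1 to can4 are present
- can4: closed roasting canister of perforated steel, an upright cylinder 46 mm in diameter and 42 mm tall with a darker screw cap 36 mm in diameter and 10 mm high on top (52 mm in all), 110 to 225 g; origin at the centre of its underside, z up. Two, three or four of the canisters can1 to can4 are present
- jar: amber jar with a dark lid, 60 mm in diameter, 95 mm tall, upright; origin at the centre of its underside; not part of the job
- shaker: plain steel shaker with a domed top, 52 mm in diameter, 72 mm tall, without holes in its side; origin at the centre of its underside; not part of the job
- multimeter: green multimeter lying on its back, 150 x 76 x 45 mm; origin at the centre of its underside, x along it; not part of the job
- gauge: pressure gauge with a brass manifold on a plywood block 80 x 120 mm, 147 mm tall; origin at the centre of its underside; not part of the job
- spoon: steel spoon, 170 mm long, lying flat; not part of the job
- wrench: spanner, 160 mm long, lying flat; not part of the job
There are look-alikes about, which are no part of the job. What is shaped like the can1 but blue or orange is not meant.

How it is judged:
By the outcome, as a careful person would: the job done as asked, in the order asked, and still so for the second after the job is handed in, with the robot touching nothing.
Of can1, can2, can3, can4 only 2 to 4 are there at a start; the rules pass over those that are not, and their reading is None.
At some moment in a run one of can1, can2, can3, can4 may be knocked a few centimetres aside while the robot is not near it.
Once in a run the grip may slacken for a moment while it holds something.
It also fails if it takes over 210 s, if anything falls off the work surface, if the arm or the gripper's body presses on something with over 40 N, if the wrist force passes 120 N, or if a joint passes its speed limit or range.

## Working session

There is one attempt and no reset: what is moved stays moved. The work goes in short steps, each a Python script; the robot and the scene stay as the last script left them, time stands still between calls to the robot, and variables do not carry over. Pictures are saved under pics/ and viewed, and the job is handed in when it is done.

```bash
ls; mkdir -p pics; cat > h.py <<'E'
import numpy as np, cv2
from plant import r
from scipy.spatial.transform import Rotation as R
def snap(name,fn=None):
    im,d=r.grab_frame(name)
    if fn: cv2.imwrite('pics/'+fn,im[:,:,::-1]); np.savez('pics/'+fn+'.npz',im=im,d=d)
    return im,d
def cam(name):
    c=r.camera_model(name); return np.array(c['mtx'],float),c['k1'],cv2.Rodrigues(np.array(c['rvec'],float))[0],np.array(c['tvec'],float).ravel()
def ray(name,uv):
    K,k1,Rm,t=cam(name); p=cv2.undistortPoints(np.array(uv,float).reshape(-1,1,2),K,np.array([k1,0,0,0,0.])).reshape(-1,2)
    return -Rm.T@t, np.c_[p,np.ones(len(p))]@Rm, 
def onplane(name,uv,z):
    o,d=ray(name,uv); return o+d*((z-o[2])/d[:,2])[:,None]
def withdepth(name,uv,d):
    uv=np.array(uv,float).reshape(-1,2); o,v=ray(name,uv); z=np.array([d[int(b),int(a)] for a,b in uv]); return o+v*z[:,None]
def proj(name,P):
    K,k1,Rm,t=cam(name); return cv2.projectPoints(np.array(P,float).reshape(-1,1,3),cv2.Rodrigues(Rm)[0],t,K,np.array([k1,0,0,0,0.]))[0].reshape(-1,2)
def cloud(name,d):
    h,w=d.shape; u,v=np.meshgrid(np.arange(w),np.arange(h)); uv=np.c_[u.ravel(),v.ravel()]
    o,dd=ray(name,uv); return (o+dd*d.reshape(-1,1)).reshape(h,w,3)
def down(yaw):  # tool z down, tool y (jaw dir) at world angle yaw
    y=np.array([np.cos(yaw),np.sin(yaw),0]); z=np.array([0,0,-1.]); x=np.cross(y,z)
    return R.from_matrix(np.c_[x,y,z]).as_rotvec()
E
python3 - <<'E'
from h import *
for n in('side','top'):
    im,d=snap(n,n+'0.png'); K,k1,Rm,t=cam(n); print(n,-Rm.T@t,Rm[2],K[0,0],k1,(d>0).mean())
print(r.get_state())
E
```

```text
pics
side [-252.22593822 -125.33185243  976.6879755 ] [ 0.6599774   0.08362338 -0.74661701] 462.90582178852435 -0.02465331618868932 0.9961054421768708
top [ 275.03485892  -39.99933255 1265.76122557] [ 0.19440669  0.01320706 -0.9808321 ] 426.4724583758415 -0.008203934542581795 0.9959056122448979
{'t': 0.1, 'joints': array([ 1.03553260e+00,  4.94145430e-01,  1.34598748e+00, -1.89514968e-07,
        1.30248830e+00, -9.55002828e-02]), 'joint_vel': array([ 0.00027716, -0.00122545, -0.00183123,  0.00132771,  0.00045223,
        0.00090033]), 'effort': array([ 1.09883662e-03, -8.83577299e+01, -3.84555101e+01, -3.25346600e-04,
        5.33333863e-03,  5.50927666e-05]), 'position': array([265.94416479, 565.31218623, 249.7723826 ]), 'ee_rot': array([-6.85156242e-01, -3.06564179e+00,  1.53588643e-03]), 'wrist_force': array([-0.74318562,  0.79175914,  0.50942916]), 'torque': array([-0.002914  , -0.06364615, -0.00176183]), 'finger_gap': 0.9983398816242414}
```

View pics/side0.png

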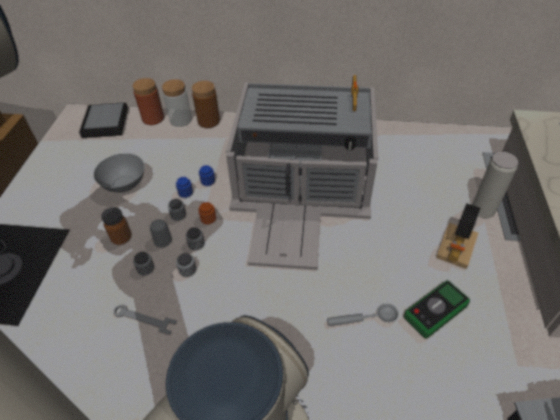

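View pics/top0.png

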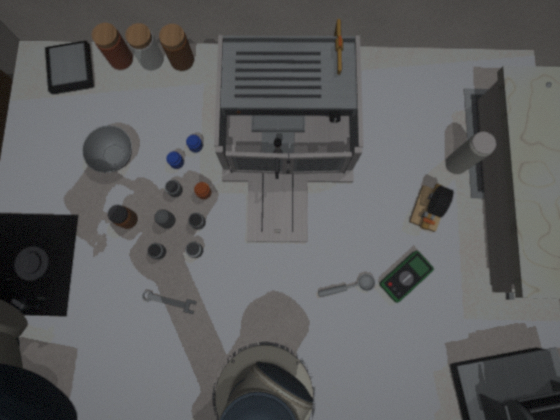

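The top view shows can-like things at top pixels (174,187), (197,221), (157,251), (194,249), with a plain steel one at (165,218). The blue ones at (195,142) and (176,159) and the orange one at (203,189) are look-alikes. I'll enlarge to confirm, and enlarge the roaster too.

```bash
python3 - <<'E'
from h import *
a=cv2.imread('pics/top0.png'); s=cv2.imread('pics/side0.png')
c1=cv2.resize(a[125:275,95:235],(420,450),interpolation=2); c2=cv2.resize(s[155:285,95:225],(370,370),interpolation=2)
o=np.zeros((450,790,3),np.uint8); o[:,:420]=c1; o[:370,420:]=c2; cv2.imwrite('pics/crop1.png',o)
o=cv2.resize(a[90:250,205:370],(792,600)[0:2] and (600,582),interpolation=2); cv2.imwrite('pics/crop2.png',o)
d=np.load('pics/top0.png.npz')['d']; C=cloud('top',d)
np.set_printoptions(precision=1,suppress=True)
# high things: cylinders z 35..60 clusters
X=C.reshape(-1,3)
for lo,hi in((45,60),(62,80),(85,100)):
    m=((C[...,2]>lo)&(C[...,2]<hi)&(C[...,1]>60)&(C[...,0]<700)).astype(np.uint8)
    n,l,st,ce=cv2.connectedComponentsWithStats(m)
    for i in range(1,n):
        if st[i,4]>30: P=C[l==i]; print(lo,ce[i],st[i,4],P.mean(0),P.min(0),P.max(0),)
# door/guard tops z 170..185
m=(C[...,2]>168)&(C[...,2]<188)&(C[...,0]<900)&(abs(C[...,1])<320)
P=C[m]; print(len(P),P.min(0),P.max(0)); v=np.zeros(d.shape,np.uint8); v[m]=255
cv2.imwrite('pics/m.png',cv2.resize(v[20:220,190:400],(630,600),interpolation=0))
E
```

```text
45 [ 88.5 158.4] 99 [661.4 545.   52.7] [621.  491.3  45.4] [699.3 565.4  59.9]
45 [173.1 156.9] 123 [672.  291.8  51.9] [654.8 272.2  45. ] [690.5 311.1  59.9]
45 [171.2 185.7] 122 [583.5 290.7  52. ] [565.9 272.2  45.2] [602.  310.5  57.8]
45 [201.  188.2] 129 [577.8 202.4  51.9] [558.4 183.3  45.3] [597.1 223.9  59.9]
45 [130.5 217.1] 31 [486.6 401.8  52.8] [467.8 396.2  45. ] [513.4 409.3  59.4]
45 [167.1 219.4] 38 [482.  294.4  54.6] [465.7 284.9  46.2] [509.2 316.8  59.7]
45 [195.1 218.8] 129 [486.1 214.   52. ] [468.3 195.1  45.2] [507.5 232.3  57.2]
45 [154.  249.5] 135 [394.2 325.9  52.2] [378.3 304.2  45.9] [413.3 348.   57.8]
45 [192.3 248.6] 131 [399.7 216.3  52.2] [379.  199.5  45. ] [418.4 234.2  57.7]
62 [239.4 166.4] 33 [641.2  90.2  71. ] [637.6  61.6  62.1] [643.4 117.   79. ]
62 [125.1 217.6] 91 [481.7 411.2  69.3] [459.8 397.4  62.3] [516.6 446.6  79.6]
62 [161.4 216. ] 171 [489.1 307.6  69. ] [468.9 288.1  62.3] [510.9 330.7  75.8]
85 [238.5 164.2] 35 [641.1  90.7  92.9] [637.8  60.2  85.5] [643.6 117.6 100. ]
85 [117.  213.2] 286 [489.1 425.7  95.1] [463.9 400.2  85.3] [515.6 453.6 100. ]
6383 [  26.6 -250.2  168. ] [900.  153.7 187.4]
```

View pics/crop1.png

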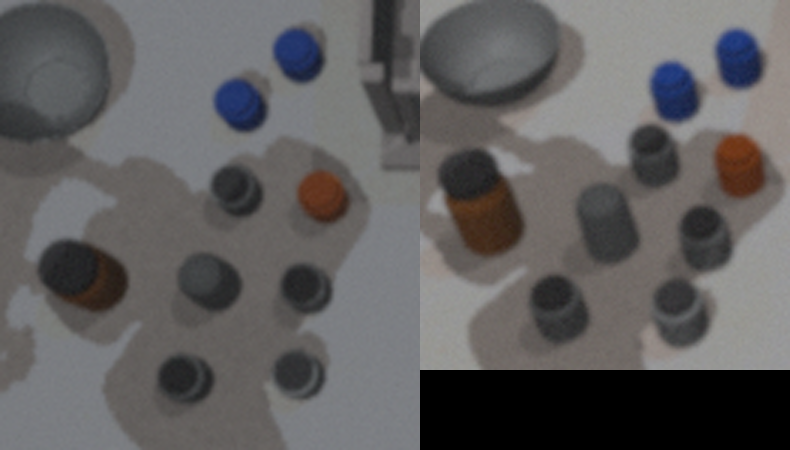

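View pics/crop2.png

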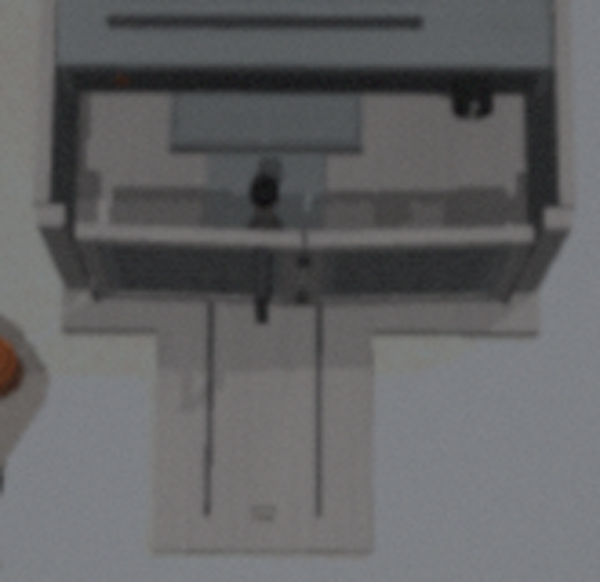

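View pics/m.png

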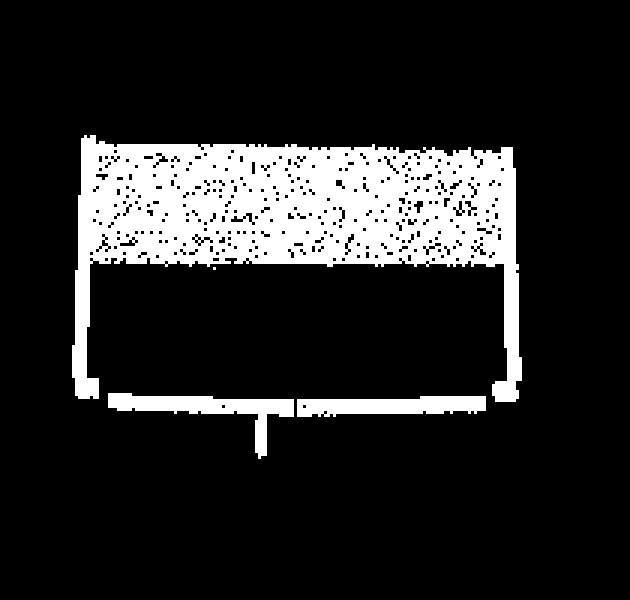

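Four grey perforated canisters with dark caps are confirmed, at top pixels (174,187), (197,221), (157,251) and (194,249). The plain domed shaker at (165,218) and the blue and orange cans are left alone. Next is the roaster pose.

```bash
python3 - <<'E'
from h import *
from scipy.optimize import least_squares
np.set_printoptions(precision=1,suppress=True)
D=np.load('pics/top0.png.npz'); d=D['d']; C=cloud('top',d); im=D['im']
uv=[(247.1,241.5),(308.1,241.5),(222.3,181.3),(353,181.6)]
W=onplane('top',uv,14)[:,:2]; M=np.array([(-215,120),(-215,-60),(-30,200),(-30,-200)],float)
f=lambda p:(np.c_[np.cos(p[2])*M[:,0]-np.sin(p[2])*M[:,1]+p[0],np.sin(p[2])*M[:,0]+np.cos(p[2])*M[:,1]+p[1]]-W).ravel()
s=least_squares(f,[670,0,0]); p=s.x; print('corner pose',p,s.fun)
# mask of z~178 in roaster frame
def toR(P): c,q=np.cos(p[2]),np.sin(p[2]); e=P[:,:2]-p[:2]; return np.c_[c*e[:,0]+q*e[:,1],-q*e[:,0]+c*e[:,1],P[:,2]]
X=C[(C[...,2]>171)&(C[...,2]<186)]; Q=toR(X)
for sgn in(1,-1):
    for xl in (60,100,150,200,250,300):
        m=(abs(Q[:,0]-xl)<12)&(sgn*Q[:,1]>180)&(sgn*Q[:,1]<215); print(sgn,xl,m.sum(),np.median(Q[m],0) if m.any() else '')
print('door')
for y in range(-170,171,20):
    m=(abs(Q[:,1]-y)<10)&(abs(Q[:,0])<30); print(y,m.sum(),np.median(Q[m],0) if m.any() else '', Q[m].min(0)[:1])
m=(Q[:,0]<-25)&(Q[:,0]>-90)&(abs(Q[:,1])<100); print('handle',m.sum(),Q[m].min(0),Q[m].max(0),np.median(Q[m],0))
# knob
X=C[130:155,265:290].reshape(-1,3); X=X[(X[:,2]>105)&(X[:,2]<130)]; Q=toR(X); print('knob',len(Q),np.median(Q,0),Q.min(0),Q.max(0))
# burner front edge
X=C[(C[...,2]>160)&(C[...,2]<186)];Q=toR(X)
for y in (-100,0,100):
    m=(abs(Q[:,1]-y)<5)&(Q[:,0]>100);print('burner x',y,Q[m,0].min(),Q[m,0].max())
E
```

```text
corner pose [645.6 -51.3   0. ] [-0.7  0.2 -1.2  0.2  0.7  1.6  1.1 -1.9]
1 60 35 [ 59.3 195.4 181. ]
1 100 39 [ 99.2 194.1 181.7]
1 150 48 [151.3 191.5 179.8]
1 200 44 [198.5 191.9 181.1]
1 250 52 [250.2 190.6 180.7]
1 300 41 [298.3 191.8 180.4]
-1 60 41 [  59.7 -192.2  180.9]
-1 100 40 [ 100.9 -193.5  181.4]
-1 150 55 [ 150.8 -190.7  179.7]
-1 200 50 [ 200.1 -192.1  180.6]
-1 250 44 [ 251.2 -192.7  180.4]
-1 300 40 [ 300.5 -194.6  180. ]
door
-170 25 [   4.7 -166.6  178.1] [-4.6]
-150 36 [   0.6 -150.8  177.7] [-4.4]
-130 38 [   0.9 -129.4  177.9] [-5.]
-110 36 [   0.3 -110.5  178.1] [-6.9]
-90 36 [ -2.4 -90.7 178. ] [-6.5]
-70 35 [ -2.7 -70.  178.4] [-6.9]
-50 38 [ -2.4 -49.4 177.2] [-7.8]
-30 34 [ -2.2 -30.6 178.2] [-7.7]
-10 40 [ -2.6 -10.5 178. ] [-9.1]
10 33 [ -3.1   9.5 178.1] [-9.1]
30 69 [ -6.7  30.8 177.2] [-29.9]
50 32 [ -2.1  49.5 178.4] [-7.1]
70 37 [ -2.1  70.8 177.4] [-6.7]
90 35 [ -0.6  89.8 178.7] [-5.5]
110 39 [  0.3 108.6 177.9] [-4.7]
130 34 [ -0.  129.9 178.5] [-4.2]
150 42 [  1.  151.3 177.8] [-3.6]
170 21 [  5.3 166.5 179.3] [-4.2]
handle 30 [-46.9  28.1 171.8] [-26.3  36.2 180.5] [-36.   32.1 176.1]
knob 63 [ 54.3  31.6 122.9] [ 45.5  20.3 106.7] [ 67.5  40.3 127.3]
burner x -100 133.84346494701109 350.2022024975884
burner x 0 132.83182635698176 351.1762283439674
burner x 100 135.116674802213 353.47243124804373
```

```bash
cat >> h.py <<'E'
np.set_printoptions(precision=1,suppress=True)
P0=np.array([645.8,-51.0]); YW=-0.006
def W(x,y,z): c,s=np.cos(YW),np.sin(YW); return np.array([P0[0]+c*x-s*y,P0[1]+s*x+c*y,z])
def S(*a):
    s=r.get_state(); print(*a,'t%.1f'%s['t'],s['position'],'F',s['wrist_force'],'gap%.3f'%s['finger_gap'],flush=True); return s
def handle(th):
    s,c=np.sin(th),np.cos(th); return np.array([-170*s+30*s-40*c,-170+170*c+30*c+40*s])
def hpose(th,z=150):
    return W(*handle(th),z), down(np.pi/2-th+YW-HALF)
HALF=0
E
python3 - <<'E'
import h
from h import *
print(R.from_rotvec(r.get_state()['ee_rot']).as_matrix()[:,1])
for half in(0,np.pi):
    h.HALF=half
    for th in(0.03,0.75,1.45):
        q=r.solve_ik(*h.hpose(th)); print(half,th,h.hpose(th)[0],q)
for hf in(0,np.pi):
  for n,p in dict(knobin=W(55,30,112),knobout=W(-185,30,112),far=W(55,30,220)).items(): print(n,p,r.solve_ik(p,down(np.pi/2+YW-hf)))
E
```

```text
[ 0.4  0.9 -0. ]
0 0.03 [601.8 -19.6 150. ] [-0.1  0.6  1.5 -0.   1.1 -1.7]
0 0.75 [521.1 -46.6 150. ] [-0.2  0.5  1.7 -0.   0.9 -1. ]
0 1.45 [ 501.4 -156.3  150. ] [-0.4  0.5  1.7  0.   1.  -0.5]
3.141592653589793 0.03 [601.8 -19.6 150. ] [-0.1  0.6  1.5 -0.   1.1  1.5]
3.141592653589793 0.75 [521.1 -46.6 150. ] [-0.2  0.5  1.7 -0.   0.9  2.1]
3.141592653589793 1.45 [ 501.4 -156.3  150. ] [-0.4  0.5  1.7 -0.   1.   2.6]
knobin [701.  -21.3 112. ] [-0.1  0.7  1.3 -0.   1.1 -1.7]
knobout [461.  -19.9 112. ] [-0.2  0.5  1.9 -0.   0.8 -1.7]
far [701.  -21.3 220. ] [-0.1  0.6  1.2  0.   1.3 -1.7]
knobin [701.  -21.3 112. ] [-0.1  0.7  1.3 -0.   1.1  1.5]
knobout [461.  -19.9 112. ] [-0.2  0.5  1.9 -0.   0.8  1.4]
far [701.  -21.3 220. ] [-0.1  0.6  1.2 -0.   1.3  1.5]
```

```bash
python3 - <<'E'
from h import *
r.move_gripper(0.5,60)
p,o=hpose(0.025,240); r.reach(p,o); p[2]=152; r.move_straight(p,150); S('at handle')
snap('top','t1.png'); snap('side','s1.png')
r.move_gripper(0.0,60); S('gripped')
for th in np.linspace(0.025,1.42,12)[1:]:
    p,o=hpose(th,152); r.move_straight(p,150,o); s=S('%.2f'%th)
    if np.linalg.norm(s['wrist_force'])>35 or s['finger_gap']<0.05: print('stop');break
E
python3 - <<'E'
from h import *
a=cv2.imread('pics/t1.png')[90:250,205:370]; b=cv2.imread('pics/s1.png')[100:260,220:385]
cv2.imwrite('pics/c3.png',cv2.resize(np.hstack([a,b]),(792,384)))
snap('top','t2.png')
E
```

```text
at handle t3.7 [603.  -19.7 152.7] F [-0.5 -0.   1. ] gap0.497
gripped t4.2 [602.7 -20.6 152.7] F [-1.9 -6.5  6.3] gap0.097
0.15 t4.5 [585.1 -18.2 152.7] F [ -2.6 -13.4   3.9] gap0.100
0.28 t4.8 [569.4 -19.1 152.7] F [  1.4 -17.1   0.5] gap0.100
0.41 t5.0 [555.2 -23.1 152.7] F [  5.4 -18.6  -2.8] gap0.101
0.53 t5.3 [542.3 -29.9 152.8] F [  9.1 -16.4  -6.4] gap0.098
0.66 t5.6 [530.8 -39.7 152.8] F [ 12.8 -13.8  -8.1] gap0.095
0.79 t5.9 [521.1 -52.4 152.8] F [ 13.4 -10.9  -8.4] gap0.101
0.91 t6.2 [513.3 -68.  152.8] F [14.2 -8.6 -9.3] gap0.095
1.04 t6.4 [507.6 -86.1 152.8] F [ 15.6  -5.6 -10.3] gap0.096
1.17 t6.7 [ 504.2 -106.3  152.8] F [ 18.3  -3.6 -10.5] gap0.097
1.29 t7.0 [ 503.2 -128.5  152.8] F [19.2 -0.7 -9.5] gap0.100
1.42 t7.3 [ 504.4 -152.1  152.9] F [ 21.8   1.  -11.5] gap0.099
```

View pics/t2.png

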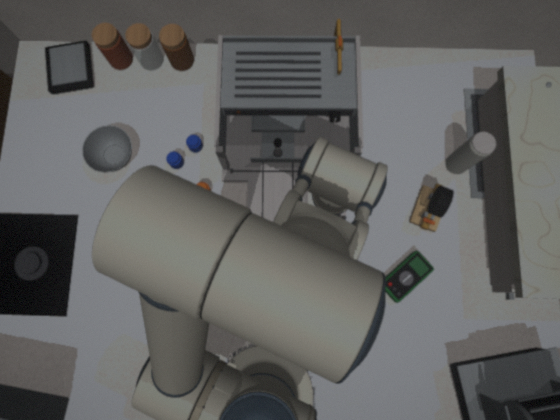

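```bash
python3 - <<'E'
from h import *
for th in (1.44,1.46,1.48,1.50):
    p,o=hpose(th,152); p[0]+=2; r.move_straight(p,60,o); s=S('%.2f'%th)
    if abs(s['wrist_force'][1])>12: break
r.move_gripper(0.4); s=S('open')
p=s['position'].copy(); p[2]=245; r.move_straight(p,250)
r.reach(W(55,30,200),down(np.pi/2+YW)); S('over knob')
im,d=snap('top','t3.png'); snap('side','s3.png')
C=cloud('top',d); X=C[(C[...,2]>171)&(C[...,2]<184)&(C[...,1]<-130)&(C[...,1]>-240)&(C[...,0]<640)]
print(len(X),X.min(0),X.max(0))
f=cv2.fitLine(X[:,:2].astype(np.float32),cv2.DIST_HUBER,0,.01,.01).ravel();print('door dir',f,np.arctan2(f[1],f[0]))
E
```

```text
1.44 t7.6 [ 504.9 -155.   152.7] F [10.2 -0.2 -0. ] gap0.094
1.46 t7.9 [ 505.4 -158.9  152.8] F [10.9  1.  -0.9] gap0.100
1.48 t8.1 [ 505.6 -161.4  152.6] F [12.7 13.6  1.7] gap0.101
open t8.5 [ 503.9 -162.2  152. ] F [-0.5  0.2  0.4] gap0.396
over knob t10.1 [700.3 -21.9 199.4] F [-0.5 -0.3  0.5] gap0.401
547 [ 483.6 -223.3  171. ] [ 639.9 -154.4  183.9]
door dir [   1.     0.   539.3 -198.4] 0.0048062797
```

View pics/s3.png

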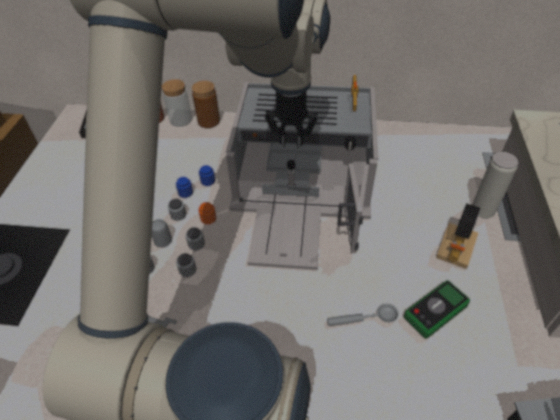

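View pics/t3.png

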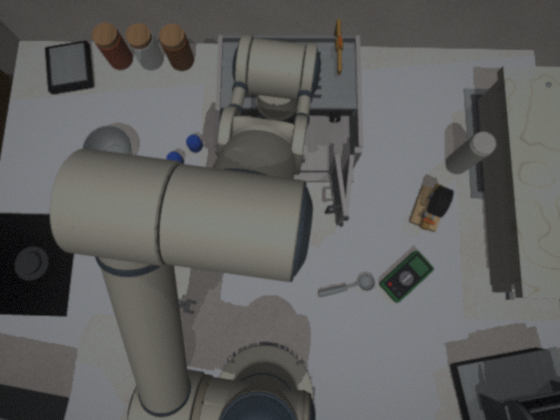

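The door is against its stop, with its panels folded on the right at side pixel (355,205). The knob shows at side pixel (291,164). Next I grip it, lift, and draw the tray out.

```bash
python3 - <<'E'
from h import *
im=np.load('pics/s3.png.npz')['im'].astype(int)
m=(im[150:180,278:305].sum(2)<110); ys,xs=np.nonzero(m); print(m.sum(),xs.mean()+278,ys.mean()+150)
k=onplane('side',[(xs.mean()+278,ys.mean()+150)],112)[0]; print('knob ray',k,'model',W(55,30,112))
p=W(55,30,112); 
if np.linalg.norm((k-p)[:2])<8: p[:2]=(k[:2]+p[:2])/2
r.move_straight(p,150); S('down')
r.move_gripper(0.0,80); S('grip')
p[2]+=13.5; r.move_straight(p,60); S('lift')
c=np.array([np.cos(YW),np.sin(YW),0])
r.move_straight(p-30*c,120); S('30')
E
```

```text
61 290.6885245901639 164.22950819672133
knob ray [702.1 -24.1 112. ] model [701.  -21.3 112. ]
down t11.0 [702.  -22.9 112.9] F [-0.  -0.3  0.9] gap0.401
grip t11.2 [702.3 -20.9 113.9] F [-1.  14.1  6.7] gap0.258
lift t11.6 [701.5 -20.9 126.3] F [ 1.3 13.9 -8.4] gap0.251
30 t12.0 [670.5 -21.3 125.9] F [-2.5  9.8 -7.2] gap0.257
```

```bash
python3 - <<'E'
from h import *
c=np.array([np.cos(YW),np.sin(YW),0]); p0=np.array([702,-22.2,125.5])
for t in (100,170,234,238,240,242,244,246):
    r.move_straight(p0-t*c,150 if t<235 else 40); s=S(t)
    if s['wrist_force'][0]>12: break
p=s['position'].copy(); p[2]-=13.5; 
r.move_straight(p,50); S('lowered')
r.move_gripper(0.5); s=S('released')
p[2]=220; r.move_straight(p,250); r.reach([300,300,350],down(1.15)); S()
snap('top','t4.png'); im,d=snap('side','s4.png')
E
```

```text
100 t12.6 [601.8 -21.9 126.1] F [-1.1 -4.5 -8.2] gap0.256
170 t13.2 [532.4 -22.6 126. ] F [ -1.5 -18.2  -8.7] gap0.251
234 t13.8 [469.1 -23.1 126.2] F [ -0.8 -31.4  -8.7] gap0.254
238 t14.1 [465.5 -23.1 126.2] F [ -0.2 -33.1  -8.4] gap0.255
240 t14.3 [463.8 -23.2 126.2] F [  0.4 -32.9  -8.5] gap0.251
242 t14.6 [462.2 -23.2 126.3] F [  0.7 -32.9  -8.6] gap0.253
244 t14.8 [462.  -23.3 126.8] F [  9.6 -30.   -9.1] gap0.256
246 t15.1 [461.7 -23.3 127.2] F [ 16.6 -26.9  -9.5] gap0.254
lowered t15.5 [463.3 -24.  114.2] F [ 0.7 -9.1 -5.6] gap0.255
released t15.8 [462.  -23.2 113.9] F [-0.7  0.7 -0.4] gap0.499
t17.8 [300.3 299.6 349.3] F [-0.2 -0.5  0.2] gap0.500
```

View pics/s4.png

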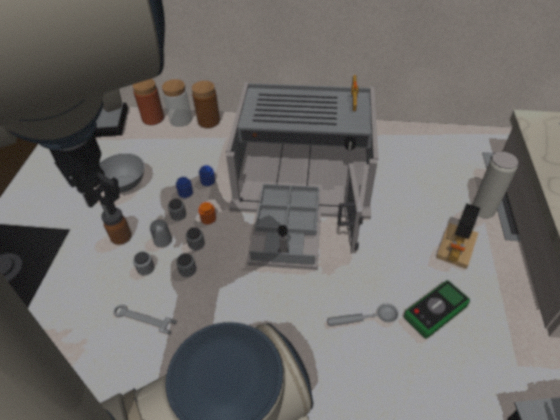

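View pics/t4.png

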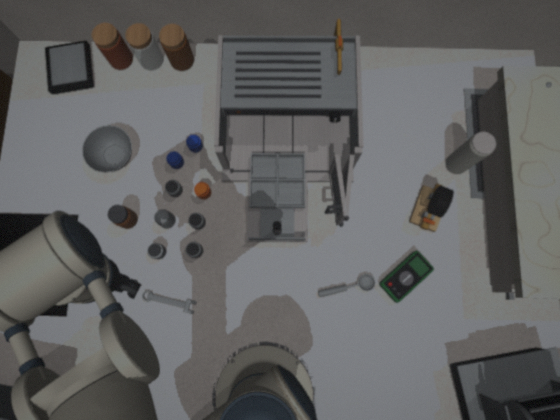

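The tray is out, with its pockets at top pixels (263,165), (291,165), (263,193) and (291,193). Next I check the knob's seating, the pocket centres and the can positions from depth.

```bash
cat >> h.py <<'E'
def cans(C,im):
    out=[]
    m=((C[...,2]>46)&(C[...,2]<60)&(C[...,1]>-150)&(C[...,0]<760)&(C[...,0]>250)).astype(np.uint8)
    n,l,st,ce=cv2.connectedComponentsWithStats(m)
    for i in range(1,n):
        if 80<st[i,4]<200:
            P=C[l==i]; c=im[l==i].astype(int).mean(0)
            if c.max()-c.min()<25: out.append((P.min(0)+P.max(0))[:2]/2); print('can',ce[i],st[i,4],P.mean(0),out[-1],c)
    return out
E
python3 - <<'E'
from h import *
for n,f in(('top','t4.png'),('side','s4.png')):
    D=np.load(f'pics/{f}.npz'); C=cloud(n,D['d'])
    X=C[(C[...,2]>32)&(C[...,2]<48)&(C[...,0]>500)&(C[...,0]<720)&(C[...,1]>-120)&(C[...,1]<80)]
    print(n,len(X)); hx,e=np.histogram(X[:,0],np.arange(515,715,4)); print('x',[(int(a+2),int(b)) for a,b in zip(e,hx) if b>18])
    hy,e=np.histogram(X[:,1],np.arange(-112,80,4)); print('y',[(int(a+2),int(b)) for a,b in zip(e,hy) if b>18])
    X=C[(C[...,2]>104)&(C[...,2]<140)&(abs(C[...,0]-462)<22)&(abs(C[...,1]+22)<22)]; print('knob',len(X),X.mean(0),X.min(0),X.max(0),np.median(X[:,2]))
    cans(C,D['im'])
E
cat > /dev/null <<'E'
E
python3 - <<'E'
import cv2,numpy as np
a=cv2.imread('pics/t4.png')[135:255,235:355]; b=cv2.imread('pics/s4.png')[170:290,235:355]
cv2.imwrite('pics/c4.png',cv2.resize(np.hstack([a,b]),(800,400),interpolation=2))
E
```

```text
top 532
x [(533, 74), (537, 34), (613, 86), (617, 19), (693, 81), (697, 30)]
y [(-102, 31), (-98, 29), (-22, 57), (-18, 33), (58, 60), (62, 21)]
knob 60 [462.9 -23.5 122.3] [452.6 -32.9 109.4] [474.1 -13.8 126.7] 122.7239373827889
can [171.5 185.6] 121 [583.6 289.8  52.6] [585.8 289.9] [44.7 45.  46.3]
can [194.9 219. ] 120 [485.6 214.5  52.2] [484.8 214.7] [42.9 43.1 44. ]
can [153.9 249.5] 127 [394.1 326.1  52.4] [395.1 327.1] [54.4 55.5 57.4]
can [192.3 248.4] 126 [400.2 216.5  52.3] [400.  217.9] [43.3 43.8 44.9]
side 652
x [(529, 73), (533, 69), (609, 67), (613, 82), (689, 67), (693, 65)]
y [(-106, 50), (-102, 28), (-26, 53), (-22, 20), (54, 67)]
knob 89 [458.  -28.  118.3] [448.7 -37.8 104.1] [473.2 -17.7 125.9] 120.74488291711282
can [109.4 159.3] 108 [739.6 532.7  52.6] [733.4 524.8] [91.2 92.4 93.4]
can [134.5 172.3] 137 [690.7 436.8  53.3] [690.2 444.5] [79.9 80.4 81.1]
can [174.2 203.3] 101 [581.5 287.3  50. ] [582.3 287.7] [49.1 47.5 47.9]
can [159.4 231.4] 88 [475.8 297.1  53.8] [482.1 303.2] [74.3 74.7 75.6]
can [192.8 232.5] 122 [483.6 210.5  50.2] [485.  211.1] [47.5 46.  46.3]
can [141.1 257.3] 139 [392.2 320.8  50.1] [392.3 321.5] [63.5 63.5 64.6]
can [183.5 258.7] 139 [398.3 213.3  50.5] [398.2 213.7] [51.5 50.5 50.8]
```

View pics/c4.png

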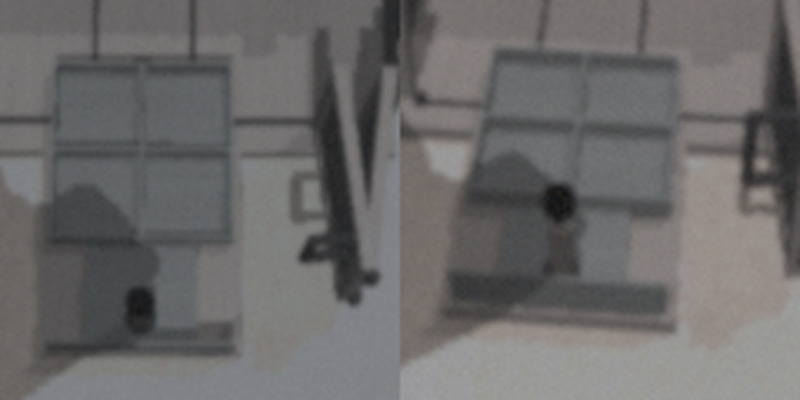

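The knob top is at z 122.7, so the plunger is seated at the front slot. Knob contact and both views put the pocket centres at about x 572/652, y -63.5/16.5. Next I place can B at (484,212).

```bash
cat >> h.py <<'E'
POCK=dict(RR=(652,-63.5),RL=(652,16.5),FR=(572,-63.5),FL=(572,16.5))
Y45=np.pi/4
def pick(xy,via=None):
    x,y=xy; r.move_gripper(0.85,60); r.reach([x,y,150],down(Y45)); r.move_straight([x,y,33],200)
    r.move_gripper(0.0,60); s=S('grip'); 
    assert 0.45<s['finger_gap']<0.62
    r.move_straight([x,y,98],200); return S('lifted')
def place(k):
    x,y=POCK[k]
    r.move_straight([500,110,98],300); s=S('via')
    assert s['finger_gap']>0.45
    if k[0]=='R': r.move_straight([540,y,98],300)
    r.move_straight([x,y,98],250); r.move_straight([x,y,61],120); s=S('low')
    r.move_straight([x,y,58],50); S('set')
    r.move_gripper(0.75); r.move_straight([x,y,130],250); S('up')
def look(tag):
    r.reach([300,300,330],down(1.15)); im,d=snap('top',tag+'t.png'); im2,d2=snap('side',tag+'s.png')
    a=cans(cloud('top',d),im); return [q-np.array([2.5,2.5]) for q in a]
E
python3 - <<'E'
from h import *
pick((484,212)); place('RR'); print(look('p1'))
E
```

```text
grip t20.6 [484.8 212.3  34.6] F [-1.6 -0.2 18.4] gap0.526
lifted t21.0 [484.2 212.   98.6] F [-0.3  0.1 -3.5] gap0.520
via t21.5 [499.5 109.1  97.1] F [-1.   1.4 -1.9] gap0.522
low t23.3 [651.2 -63.2  60.7] F [-0.9 -0.  -2.3] gap0.515
set t23.6 [652.4 -63.5  58.6] F [1.3 1.9 4.3] gap0.516
up t24.3 [652.3 -63.6 130.9] F [-0.5 -0.4 -1. ] gap0.752
can [171.4 185.6] 120 [583.5 290.2  51.9] [584.8 290. ] [44.8 45.  46.1]
can [192.3 248.3] 126 [400.4 216.6  52. ] [400.2 217.9] [43.7 44.  45.4]
can [153.8 249.6] 130 [394.  326.3  52.4] [393.2 327.5] [55.  55.9 57.7]
[array([582.3, 287.5]), array([397.7, 215.4]), array([390.7, 325. ])]
```

```bash
python3 - <<'E'
import cv2,numpy as np
a=cv2.imread('pics/p1t.png')[120:280,90:350]; b=cv2.imread('pics/p1s.png')[150:290,120:370]
cv2.imwrite('pics/c5.png',np.hstack([cv2.resize(a,(400,246),interpolation=2),cv2.resize(b,(400,246),interpolation=2)]))
E
```

```text
(no output)
```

View pics/c5.png

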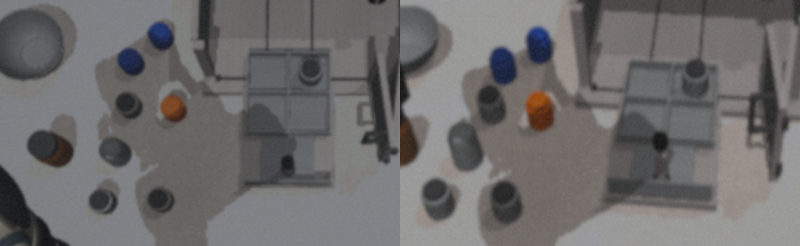

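The first can stands in the rear-right pocket, at crop pixels (310,70) and (695,78). The others haven't moved. Next, D and then A, looking again between them.

```bash
python3 - <<'E'
from h import *
pick((397.8,214.5)); place('RL'); L=look('p2'); print(L)
a=min(L,key=lambda q:np.linalg.norm(q-[582,288])); assert np.linalg.norm(a-[582,288])<70 and a[1]>120
pick((a+[582,288])/2 if np.linalg.norm(a-[582,288])<4 else a); place('FR'); print(look('p3'))
E
python3 - <<'E'
import cv2,numpy as np
a=cv2.imread('pics/p3t.png')[120:280,90:350]; b=cv2.imread('pics/p3s.png')[150:290,120:370]
cv2.imwrite('pics/c6.png',np.hstack([cv2.resize(a,(400,246),interpolation=2),cv2.resize(b,(400,246),interpolation=2)]))
E
```

```text
grip t28.7 [398.6 214.9  34.4] F [-1.9  1.  19.6] gap0.525
lifted t29.1 [398.1 214.6  98.6] F [-0.8 -0.3 -2.7] gap0.520
via t29.8 [499.4 109.4  96.9] F [ 0.1  1.3 -2.2] gap0.521
low t31.3 [651.1  16.8  60.7] F [-1.  -0.3 -1.6] gap0.517
set t31.6 [652.1  16.6  58.5] F [-0.6  0.7  5. ] gap0.520
up t32.3 [652.4  16.5 130.9] F [ 0.3  0.  -0.2] gap0.751
can [171.4 185.7] 119 [583.2 290.   52.2] [583.5 289.3] [44.6 44.6 45.9]
can [276.6 237.5] 109 [437.1 -23.5  55.4] [437.2 -24.5] [76.4 78.3 79.7]
can [154.  249.4] 134 [394.6 326.1  52.1] [394.9 328. ] [55.4 56.5 58.2]
[array([581. , 286.8]), array([434.7, -27. ]), array([392.4, 325.5])]
grip t36.9 [582.3 287.8  34.8] F [-2.2 -0.2 13.5] gap0.521
lifted t37.4 [581.7 287.5  98.8] F [-0.2  0.2 -2.1] gap0.522
via t38.1 [500.  110.   97.6] F [-0.2 -0.1 -2.1] gap0.519
low t39.5 [571.5 -62.4  60.7] F [-0.   0.9 -2.2] gap0.519
set t39.8 [572.2 -62.9  58.8] F [-2.2  3.4 11. ] gap0.516
up t40.5 [572.3 -63.6 130.9] F [ 0.5  0.3 -0.2] gap0.751
can [276.4 237.5] 108 [437.1 -22.9  55.5] [437.4 -24.7] [76.3 78.  79.6]
can [154.  249.3] 130 [394.9 325.9  52.3] [395.8 325.4] [55.  55.8 57.9]
[array([434.9, -27.2]), array([393.3, 322.9])]
```

View pics/c6.png

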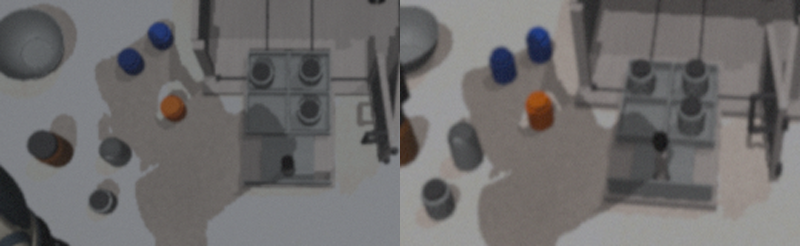

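Three cans stand in pockets and C is unmoved at crop pixel (102,201). I place it now, then check.

```bash
python3 - <<'E'
from h import *
pick((392.5,323.5)); place('FL'); look('p4')
for n,f in(('top','p4t.png'),('side','p4s.png')):
    D=np.load(f'pics/{f}.npz'); C=cloud(n,D['d'])
    m=((C[...,2]>68)&(C[...,2]<86)&(C[...,0]>520)&(C[...,0]<720)&(C[...,1]>-120)&(C[...,1]<80)).astype(np.uint8)
    k,l,st,ce=cv2.connectedComponentsWithStats(m)
    for i in range(1,k):
        if st[i,4]>60: P=C[l==i]; print(n,ce[i],st[i,4],(P.min(0)+P.max(0))/2,P[:,2].mean())
E
python3 - <<'E'
import cv2,numpy as np
a=cv2.imread('pics/p4t.png')[120:280,90:350]; b=cv2.imread('pics/p4s.png')[150:290,120:370]
cv2.imwrite('pics/c7.png',np.hstack([cv2.resize(a,(400,246),interpolation=2),cv2.resize(b,(400,246),interpolation=2)]))
E
```

```text
grip t44.6 [393.2 324.   34.5] F [-1.9 -0.8 18.5] gap0.523
lifted t45.1 [392.8 323.7  98.7] F [-0.4 -0.3 -2.2] gap0.518
via t46.0 [499.  110.7  97.5] F [-0.4 -0.9 -1.3] gap0.517
low t47.1 [571.4  17.3  60.9] F [ 0.5  0.2 -1.5] gap0.522
set t47.4 [572.3  16.9  58.6] F [0.1 2.6 3.7] gap0.522
up t48.2 [572.4  16.4 130.9] F [ 0.5  0.7 -1. ] gap0.752
can [ 89.7 145.8] 196 [700.9 545.3  53.4] [690.4 535.8] [69.1 71.1 73. ]
can [276.8 237.5] 104 [437.1 -24.   55.3] [437.4 -24.4] [76.3 77.9 79.5]
top [291.3 163.7] 136 [651.4 -60.1  74.2] 75.14736862195902
top [259.3 165.9] 136 [642.8  33.2  75.3] 75.17852477003171
top [263.3 189.9] 139 [572.5  19.1  75.5] 75.62323075202009
top [290.7 190.5] 135 [571.1 -60.3  74.9] 75.78976376873966
side [269.9 188.6] 110 [638.7  27.2  72.8] 74.17934892418438
side [304.3 188.7] 114 [649.7 -67.6  74.4] 74.33890821910803
side [271.2 207.8] 119 [571.3  14.1  73.8] 73.99947145518297
side [301.2 209.9] 123 [568.6 -65.7  73.5] 74.61185004312586
```

View pics/c7.png

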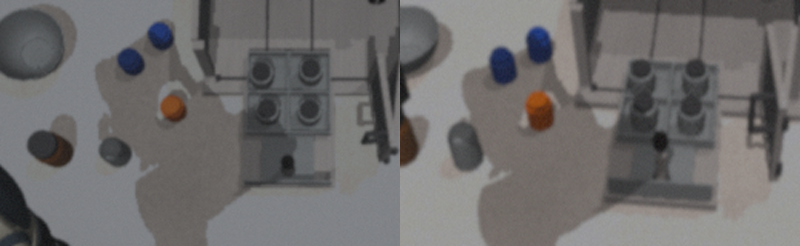

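All four stand upright, with cap tops at about 75 mm against 76 expected. The rear-left one was knocked about 15 mm but is still inside its pocket. Next I pull the plunger and push the tray home.

```bash
python3 - <<'E'
from h import *
r.move_gripper(0.45); a=np.array([462,-23.8,0]); b=np.array([702,-20.9,0]); u=(b-a)/240; z=lambda h:np.array([0,0,h])
r.reach(a+z(200),down(np.pi/2)); r.move_straight(a+z(112),150); S('at knob')
r.move_gripper(0.0,80); S('grip')
r.move_straight(a+z(126),60); s=S('lift')
assert s['wrist_force'][2]<-4
for t in (15,80,160,234,238,240,242,244,246):
    r.move_straight(a+u*t+z(126),90 if t<235 else 40); s=S(t)
    if s['wrist_force'][0]<-12 or not .2<s['finger_gap']<.32: break
E
```

```text
at knob t52.4 [462.4 -23.5 112.6] F [-0.7  0.6 -0.7] gap0.450
grip t52.7 [462.7 -24.2 113.2] F [-1.3 -2.7  8.9] gap0.260
lift t53.1 [462.2 -24.1 126.7] F [ 0.6 -5.  -9.1] gap0.257
15 t53.4 [477.3 -23.8 126.3] F [ 1.4 -5.6 -9.1] gap0.255
80 t54.3 [541.5 -22.8 126. ] F [ 1.7 -2.8 -9.2] gap0.255
160 t55.3 [621.6 -21.7 126. ] F [ 1.   1.  -8.6] gap0.254
234 t56.3 [696.2 -20.6 126. ] F [ 0.8  5.2 -8. ] gap0.253
238 t56.5 [700.1 -20.5 126. ] F [ 1.3  5.9 -8.5] gap0.253
240 t56.8 [701.1 -20.5 125.6] F [-3.4  5.2 -9.5] gap0.257
242 t57.0 [701.5 -20.5 125. ] F [-12.4   5.   -8. ] gap0.257
```

```bash
python3 - <<'E'
from h import *
p=r.get_state()['position'].copy(); p[0]-=0.3; p[2]=113; r.move_straight(p,50); S('lowered')
r.move_gripper(0.45); S('rel')
p[2]=215; r.move_straight(p,250); r.reach([300,300,330],down(1.15)); S()
for n,f in(('top','q1t.png'),('side','q1s.png')):
    im,d=snap(n,f); C=cloud(n,d)
    X=C[(C[...,2]>104)&(C[...,2]<140)&(abs(C[...,0]-702)<20)&(abs(C[...,1]+21)<20)]; print('knob',len(X),X.mean(0),X.min(0),X.max(0),np.median(X[:,2]))
a=cv2.imread('pics/q1t.png')[30:260,190:380]; b=cv2.imread('pics/q1s.png')[80:280,220:390]
cv2.imwrite('pics/c8.png',np.hstack([cv2.resize(a,(400,484),interpolation=2),cv2.resize(b,(400,484),interpolation=2)]))
E
```

```text
lowered t57.5 [701.1 -20.4 113.4] F [-2.7  3.9 -1.2] gap0.257
rel t57.8 [701.6 -20.8 113.4] F [-0.7 -0.5  0.3] gap0.453
t60.2 [300.6 300.  329.8] F [ 0.  -0.3 -0.1] gap0.452
knob 66 [700.1 -19.6 120.6] [690.9 -29.8 104.6] [711.9  -9.8 127.4] 122.77770418581031
knob 74 [696.2 -24.3 116.7] [687.8 -34.2 104.1] [710.  -14.2 126.4] 118.86027490068312
```

View pics/c8.png

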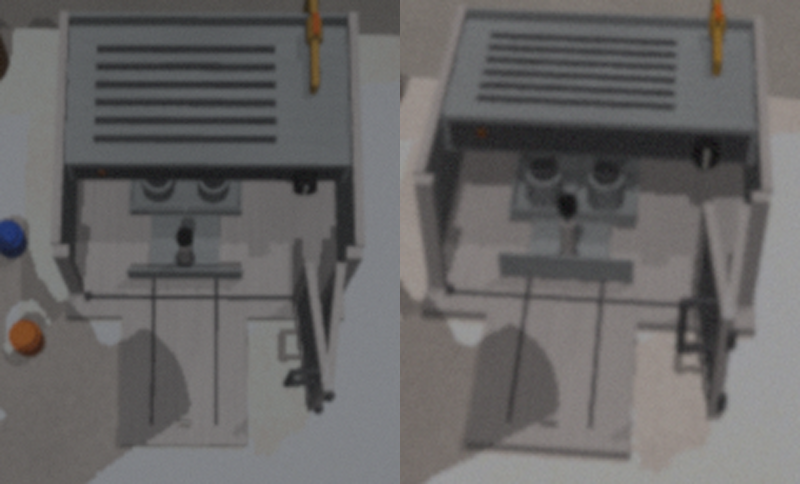

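The tray is home, with the knob top at z 122.8, the same as at the start when it was seated. Now I shut the door with the refined frame.

```bash
sed -i 's/^P0=.*/P0=np.array([647.2,-51.5]); YW=0.012/' h.py; python3 - <<'E'
from h import *
r.move_gripper(0.5,60); p,o=hpose(1.45,245); r.reach(p,o); p[2]=152; r.move_straight(p,150); S('at handle')
r.move_gripper(0.0,60); s=S('grip'); assert .06<s['finger_gap']<.2
for th in list(np.linspace(1.45,0.04,12)[1:])+[.02,.01,0,-.01,-.02,-.03]:
    p,o=hpose(th,152); r.move_straight(p,150 if th>.03 else 40,o); s=S('%.2f'%th)
    if np.linalg.norm(s['wrist_force'])>40 or s['finger_gap']<0.05: print('stop');break
    if th<.025 and s['wrist_force'][0]<-12: break
E
```

```text
at handle t63.2 [ 505.1 -159.3  152.7] F [ 0.   0.3 -0.6] gap0.496
grip t63.6 [ 505.5 -159.6  152.9] F [2.9 2.4 7.4] gap0.105
1.32 t63.9 [ 503.4 -134.8  152.9] F [1.4 0.7 7.1] gap0.098
1.19 t64.2 [ 503.7 -111.9  152.9] F [-1.2 -0.2  7.4] gap0.097
1.07 t64.5 [506.4 -90.9 152.8] F [-0.1  0.9  9.7] gap0.098
0.94 t64.8 [511.5 -72.  152.8] F [-1.3  1.8  9.4] gap0.099
0.81 t65.0 [519.  -55.6 152.8] F [-0.4  2.  10.7] gap0.102
0.68 t65.3 [528.6 -41.9 152.8] F [-0.1  2.1  9.7] gap0.095
0.55 t65.6 [540.3 -31.1 152.8] F [-0.6  2.   9.5] gap0.098
0.42 t65.8 [553.7 -23.6 152.8] F [-0.2  2.2  9.1] gap0.100
0.30 t66.1 [568.5 -19.4 152.8] F [ 1.5  1.8 11.7] gap0.099
0.17 t66.4 [584.6 -18.4 152.8] F [ 0.4  4.1 13.7] gap0.100
0.04 t66.7 [601.9 -20.7 152.8] F [ 1.   3.2 12.3] gap0.103
0.02 t66.9 [604.1 -21.2 152.8] F [ 1.2  3.4 12.1] gap0.103
0.01 t67.2 [605.4 -21.5 152.8] F [ 0.8  2.9 12. ] gap0.099
0.00 t67.4 [606.8 -21.8 152.8] F [ 0.1  3.8 11.2] gap0.104
-0.01 t67.7 [607.  -21.9 152.8] F [-7.7  4.8 18.9] gap0.098
-0.02 t67.9 [607.1 -22.  152.7] F [-15.5   8.1  25.1] gap0.098
```

The door is against its shut stop at x 607.1. I release, retreat and check.

```bash
python3 - <<'E'
from h import *
p,o=hpose(0,152); r.move_straight(p,40,o); r.move_gripper(0.35); s=S('rel')
p[2]=260; r.move_straight(p,150); r.reach([300,300,330],down(1.15)); S()
im,d=snap('top','zt.png'); snap('side','zs.png')
C=cloud('top',d); X=C[(C[...,2]>171)&(C[...,2]<186)]-[2.5,2.5,0]
c,q=np.cos(YW),np.sin(YW); e=X[:,:2]-P0; Q=np.c_[c*e[:,0]+q*e[:,1],-q*e[:,0]+c*e[:,1]]
for y in range(-150,151,30):
    m=(abs(Q[:,1]-y)<12)&(abs(Q[:,0])<25); print(y,np.median(Q[m],0))
X=C[(C[...,2]>104)&(C[...,2]<140)&(abs(C[...,0]-702)<20)&(abs(C[...,1]+21)<20)]; print('knob z',np.median(X[:,2]),len(X))
E
```

```text
rel t68.5 [606.4 -22.1 151.8] F [ 0.5 -0.7  0.3] gap0.347
t71.0 [300.6 299.9 329.8] F [ 0.3 -0.4  0.2] gap0.347
-150 [  -2.2 -150.5]
-120 [  -2.4 -120.9]
-90 [ -2.5 -88.9]
-60 [ -3.  -59.4]
-30 [ -3.4 -30.1]
0 [-4.5 -0.7]
30 [-6.9 28.6]
60 [-4.  60.6]
90 [-2.4 90.3]
120 [ -2.4 119.5]
150 [ -2.5 149.3]
knob z 122.5353339723224 64
```

View pics/zt.png

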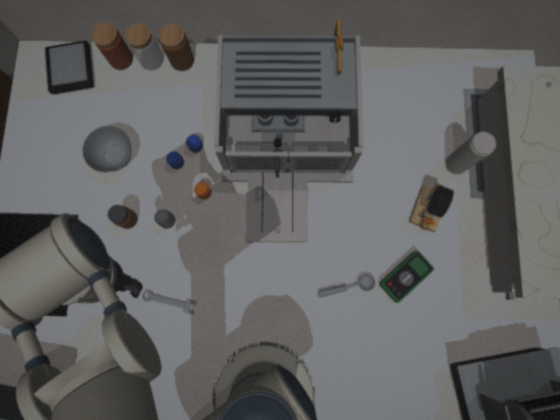

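View pics/zs.png

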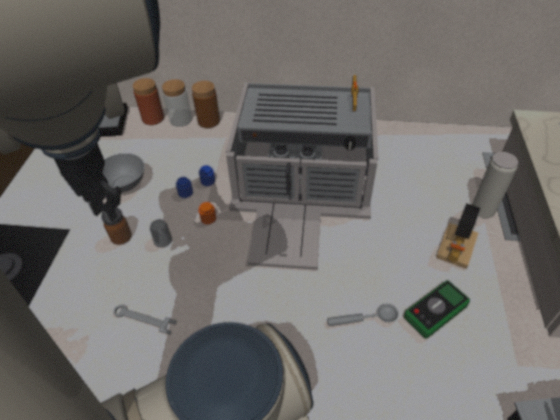

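The door looks shut to within about 0.01 rad. My small back-off before release may have drawn it out a hair, so I regrip, press it home and release under light pressure.

```bash
python3 - <<'E'
from h import *
r.move_gripper(0.5,60); p,o=hpose(0.005,245); r.reach(p,o); p[2]=152; r.move_straight(p,150)
r.move_gripper(0.0,60); S('grip')
for th in (0,-.01,-.02):
    p,o=hpose(th,152); r.move_straight(p,40,o); s=S('%.2f'%th)
    if s['wrist_force'][0]<-8: break
r.move_gripper(0.4); s=S('rel')
p=s['position'].copy(); p[2]=260; r.move_straight(p,150); r.reach([300,300,330],down(1.15)); S()
im,d=snap('top','z2t.png')
C=cloud('top',d); X=C[(C[...,2]>171)&(C[...,2]<186)]-[2.5,2.5,0]
c,q=np.cos(YW),np.sin(YW); e=X[:,:2]-P0; Q=np.c_[c*e[:,0]+q*e[:,1],-q*e[:,0]+c*e[:,1]]
for y in range(-150,151,30):
    m=(abs(Q[:,1]-y)<12)&(abs(Q[:,0])<13); print(y,np.median(Q[m],0),Q[m,0].mean())
r.hand_in()
E
```

```text
grip t74.2 [606.6 -21.8 153. ] F [-1.1  2.1  6.5] gap0.101
0.00 t74.5 [607.1 -21.9 152.9] F [-2.9  1.5  7.2] gap0.097
-0.01 t74.7 [607.3 -21.9 152.9] F [-10.8   4.1  14.9] gap0.101
rel t75.1 [608.4 -22.5 152. ] F [ 0.6  0.3 -0.2] gap0.404
t77.6 [300.6 299.8 329.8] F [-0.1  0.3  0.9] gap0.398
-150 [  -2.4 -150.3] -1.8292481559487574
-120 [  -1.8 -120.6] -1.7673386959273674
-90 [ -2.9 -88.8] -2.242397400777256
-60 [ -2.9 -59.5] -2.4969623765131774
-30 [ -2.2 -30.1] -2.2661688035587413
0 [-2.  -3.3] -1.9840461525057176
30 [-2.9 28.7] -3.000341709280638
60 [-2.2 60.7] -2.037970931340391
90 [-2.1 90.3] -1.8952681485461034
120 [ -2.7 119.8] -2.353473081758679
150 [ -2.7 149.2] -2.5876926231501547
the job is handed in; nothing more can be done
```

The roaster is ready for its run, and I handed the job in at about 78 s of the 210 s allowed. I did the steps in the order asked:

- **Door opened:** I folded it out until it pressed against its stop.
- **Tray out:** I pulled the plunger and drew the tray to its front stop. The plunger then sat seated, with the knob top at 122.7 mm (123 expected).
- **Canisters:** All four on the counter are upright, one to each pocket, with cap tops at about 75 mm (76 expected). The blue and orange look-alikes stayed where they were.
- **Tray home:** I pulled the plunger again and pushed the tray in to its stop. The knob top measured 122.8 mm there, so the plunger is seated.
- **Door shut:** My first release left it about 0.01 rad ajar, so I pressed it shut again. Its top edge then measured flat to about 1 mm.

**Checks that disagreed:**
- **Rear-left canister:** It measured about 15 mm from its pocket's centre, possibly from a knock during the run. It was still upright and inside its pocket.
- **Cameras:** The two views differed by 3 to 4 mm, so I relied on the arm's contact with the knob for the final positions.

Jar, shaker, multimeter, gauge, spoon and wrench looked unmoved in the last pictures, which I compared by eye only.

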